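# Index the swing-arm lens over the culture dish

## Task

The lens's swing arm is pinned in the middle hole of its index plate. Hook a fingertip under the pull ring, lift the spring pin out, swing the arm one hole to the side where the small round culture dish stands, so that the lens is over the dish, and let the pin drop fully home in that hole. Use fingertip pushes only, gently: grasp nothing, do not force the arm or swing it past that hole, and leave the dish and everything else lying about where it is.

Things in the scene. Friction and masses are not known exactly. Their poses are not given: they have to be found in the camera images.
- lens_stand: Lens stand fixed to the desk: grey base plate 10 mm thick, 330 mm wide (y) over x -45 to +102 mm, with a 100 mm wide tongue to x -110 mm; origin on the desk. Arm pivot at x -85 mm, y 0, the robot's side; the arm runs from it to +x. On the base, 100 mm from the pivot, five ringed stations lie at arm angles -60, -30, 0, 30, 60 degrees.
- middle_hole (a point): Mouth of the middle index hole: 45 mm above the desk, 170 mm from the pivot, axes of the stand. The curved index plate (28 mm wide, 8 mm thick, on pillars) has five 10 mm holes in steel bushes on an arc of 170 mm about the pivot, at arm angles -60, -30, 0, 30, 60 degrees.
- swing_arm (a joint): Arm angle about the vertical pivot, rad, counter-clockwise from above. 0: middle hole (start); +0.524: next hole towards the stand's +y; -0.524: next towards -y; stops at +-1.08. Pin out: light friction (under 1 N at the ring), stays where left. Pin home: locked, about 6 mrad of play. The arm is a flat bar, its top 60 mm above the desk.
- index_pin (a joint): Lift of the spring pin, m: 0 home in a hole, about 0.009 with its tip on top of the index plate, end stop 0.018. Holding it up takes about 4 N at 0, 6 N at 0.018. The 8 mm pin with round tip moves straight up and down in the arm, 170 mm from the pivot; let down between holes it slides on the plate and drops by itself at a hole.
- ring_centre (a point): Centre of the steel pull ring, rigid on the pin: bar 6 mm, inside diameter 48, outside 60 mm. It leans 45 degrees: lowest bar on the pin, top bar 38 mm farther from the pivot and 38 mm higher, so a finger pointing 45 degrees down and away from the pivot goes squarely through. 116 mm above the desk (pin home), 189 mm from the pivot axis. Axes turn with the arm: x level, from pivot to pin; z up.
- lens_centre (a point): Centre of the round lens (38 mm glass in a black mount of 47 mm outside diameter, 10 mm high, underside 51 mm above the desk) in the arm, 100 mm from the pivot, between pivot and pin. Axes as the ring's.
- pivot (a point): Top of the pivot hub, 64 mm above the desk, on the arm's turning axis (hub diameter 32 mm). Axes as the ring's.
- dish_mid (a point): Centre, half-way up, of the small clear culture dish, 40 mm in diameter and 15 mm high, standing loose on the station one hole to one side of the lens (either side); 10 mm above the desk is its underside.
- coverslip_box_mid (a point): Centre of the small clear square coverslip box, 30x30x23 mm, standing loose on the station on the other side; leave it.
- canister_mid (a point): Centre of a white objective canister with black cap, 42 mm in diameter, 58 mm high, standing loose on the desk to the right; leave it.
- filter_cube_mid (a point): Centre of a black filter cube, 34x34x35 mm, loose on the desk; leave it.
- mouse_mid (a point): Middle of a white computer mouse, 112x55x35 mm, loose on the desk; leave it.

How it is judged:
On the way, in this order (a step that is already met when the one before it is completed fails the run):
1. the spring pin is lifted clear of the plate while the arm is still at the middle hole (value of joint index_pin above 0.0095 m and value of joint swing_arm between -0.2 and 0.2 rad), for 0.05 s.
2. the lens stands over the dish and the pin has dropped home in the next hole (value of joint index_pin below 0.0025 m and horizontal distance between lens_centre and dish_mid below 0.012 m and velocity of joint swing_arm between -0.05 and 0.05 rad/s), for 0.3 s.
At the end, for the whole second after the job is handed in: The pin is home (lift under 2.5 mm) in the hole beside the middle one, the lens centre is within 12 mm of the dish's centre seen from above, the arm is at rest and the dish stands level where it stood (all of step 2 and angle between dish_mid's own z axis and vertical below 0.1 rad); the robot touches nothing.
It fails at once if the arm is swung past the next hole (more than half a hole too far) (value of joint swing_arm above 0.79 rad or value of joint swing_arm below -0.79 rad).
It fails at once if the ring or any other part of the stand is squeezed or forced (over 30 N from the fingers, as in a pinch) (contact force between the fingers and lens_stand above 30 N).
It fails at once if the dish is moved (over 8 mm) (distance of dish_mid from where it was at the start of the episode above 0.008 m).
It fails at once if the coverslip box, canister, filter cube or mouse is moved or picked up (over 15 mm) (distance of any of coverslip_box_mid, canister_mid, filter_cube_mid, mouse_mid from where it was at the start of the episode above 0.015 m).
It also fails if it takes over 45 s, if anything falls off the work surface, if the arm or the gripper's body presses on something with over 40 N, if the wrist force passes 120 N, or if a joint passes its speed limit or range.

## Robot

A 6-joint arm with a two-finger parallel gripper is mounted at the origin on a cart in front of the work surface, level with it; the furniture and walls round the work are solid. World frame = base frame: x ahead of the robot, y to its left, z up, the work surface at z = 0. Lengths are in m, angles in rad, forces in N, time in s.
With the tool pointing down it reaches from about 0.35 to 0.975 m from the base axis. Payload 4.9 kg.
Tool frame: the origin (TCP) lies on the front face of the gripper's body, between the roots of the fingers; the fingertips stand ctrl.finger_overhang ahead of it and the grasp point (between the pads) lies 54 mm ahead of it (ctrl.finger_overhang is the distance from the TCP to the fingertips, in m); z points along the fingers, y is the line along which they close (so a half turn about z gives the same grasp; the last joint's range is limited). The gripper opens to 85 mm and grips with 20 to 120 N. Pads are 22 mm wide; open, the fingers measure 114 mm over their backs; the gripper's body (76 mm by 85 mm) begins 54 mm behind the grasp point. The pads swing forward as they close: fully open they stand 13 mm farther back than shut.
Start: joints at [1.203, 0.053, 1.613, -0, 1.476, -0.119], TCP at [0.154, 0.606, 0.304] pointing down, gripper open.
Joint ranges: [-3.01, 3.01], [-1.01, 2.22], [0.06, 2.58], [-1.02, 4.17], [0.09, 2.62], [-3.14, 3.14]. Speed limits (rad/s): [2.57, 2.57, 3.14, 3.14, 3.14, 3.14].

## Interface

Orientations are given as a rotation vector (axis times angle).
In Python, from station import ctrl, vision gives the robot as it stands. The module is installed in compiled form; this text tells all that it offers.
- The arm moves only by the tool drive_tool, never from a script. Its argument "rows" is a list of rows, each a list of 2 entries, a list of its own where there are three numbers: the shift along the tool's x, y, z in m, then the turn about the tool's z in rad. A call has 1 to 10 rows; each row shifts and turns the commanded pose from where the row before left it, along the tool's axes as they then stand; what a row does not reach is not made up. A row lasts 1/10 s, in which the tool goes at most 50 mm and 8.59 degrees, less where a joint would pass 70% of its speed; a pose out of reach is approached as far as the arm can. A call with a gripper value outside its range is refused whole. "jaw" is the closure, from 0 (fully open) to 1 (shut), set as the call begins (left out, the last holds). The fingers move at their own pace and stop on an object; "grip_force" is the grip in N (left out, the last holds). Time passes only in rows, so rows that do not move let the fingers close. It gives the time, the measured TCP pose, the force, the opening and the grip force at its end, in the units of the state.
- ctrl.get_obs(): the state, without advancing time (a new reading comes with each control period).
- vision.get_image(name): name is "side" or "top"; returns a dict with "image" (420x560x3 uint8, blue, green, red), "vertical_fov" (degrees; the focal length in pixels is half the picture's height over the tangent of half this angle, whatever the lens; pixels are square), "cx", "cy" (the principal point, pixels), "R" (3x3) and "t" (3): a world point X has camera coordinates R X + t. Camera axes: x right, y down, z forward; pixel columns grow to the right and rows downward; lengths in m; the calibration is good to about 2 mm. A picture is of the moment at which its call begins. There is no depth.
- ctrl.finish_job(): hands the job in; it is judged then, once.
The state is a dict: "t": time; "q": joint angles; "dq": joint speeds; "effort": joint torques, N m; "tool_pos": TCP position; "tool_rot": TCP orientation; "contact_force": force on the tool from outside, world axes, zero at the start; "wrist_torque": the same for the moment, N m; "opening": finger opening in m; "grip_force": force on a finger pad.
Only numpy, scipy, OpenCV 4.12 (cv2) and the standard library are available. Lean on these libraries where they do the work, as an engineer would, in place of code of your own. Each camera call takes 0.05 s, during which the arm holds its last target. There are 200 camera calls.

## Working session

There is one attempt and no reset: what is moved stays moved. The work goes in short steps, Python scripts to look and compute and a tool call to move; the robot and the scene stay as the last step left them, time stands still between calls to the robot, and variables do not carry over. Pictures are saved under pics/ and viewed, at most 10 in all, crops included, and the job is handed in when it is done.

Besides the shell and the picture viewer there is one more tool, called after ">>>" by a JSON object that holds its "api" and its "payload". drive_tool: Moves the arm, as the interface text tells. Its arguments: {"type":"object","properties":{"rows":{"type":"array","items":{"type":"array"}},"jaw":{"type":"number"},"grip_force":{"type":"number"}},"required":["rows"]}

```bash
mkdir -p pics; python3 - <<'E'
from station import ctrl, vision
import cv2,numpy as np
for n in ("side","top"):
    d=vision.get_image(n); cv2.imwrite(f"pics/{n}0.png",d["image"])
    print(n,d["vertical_fov"],d["cx"],d["cy"],d["R"],d["t"])
    np.savez(f"{n}.npz",**{k:np.array(v) for k,v in d.items()})
print(ctrl.get_obs(),ctrl.finger_overhang)
E
```

```text
side 50.44424856814325 273.7149800450856 212.94269248629234 [[ 0.99941994  0.03398678 -0.00216246]
 [ 0.01920325 -0.61485688 -0.78840488]
 [-0.02812495  0.78790604 -0.61515288]] [-0.50568425  0.05192685  1.13778143]
top 44.98544538763932 284.7170214707787 211.49937279058102 [[ 0.01068506 -0.99992879  0.00531381]
 [-0.97861886 -0.01154865 -0.20535763]
 [ 0.20540437 -0.00300593 -0.97867258]] [-0.02097195  0.49603559  1.15250683]
{'t': 0.1, 'q': array([ 1.20299999e+00,  5.32951502e-02,  1.61414929e+00, -1.17849364e-05,
        1.47599681e+00, -1.18979350e-01]), 'dq': array([-0.0003836 , -0.00162563, -0.00381814,  0.00174117, -0.00072773,
        0.00039924]), 'effort': array([ 4.57820875e-06, -3.94902313e+01, -3.71362531e+01, -5.86515898e-05,
        3.86820422e-03, -3.45547335e-05]), 'tool_pos': array([0.15374602, 0.60535473, 0.30278758]), 'tool_rot': array([-3.89777603e-01, -3.11688024e+00,  2.82223251e-03]), 'contact_force': array([-0.10770581, -0.23851158, -0.52677834]), 'wrist_torque': array([ 0.0289574 , -0.0229864 , -0.00442203]), 'grip_force': 0.0, 'opening': 0.08529481125693099} 0.0726
```

View pics/top0.png

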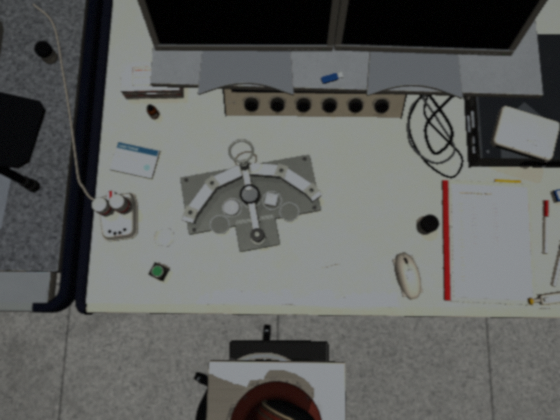

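View pics/side0.png

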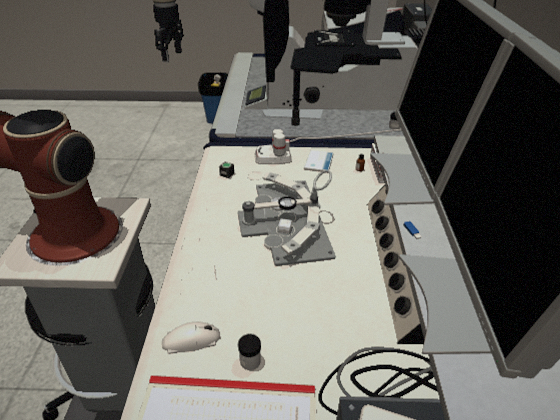

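The top picture shows the stand: pivot near (257,234), lens (250,194), pin and ring near (243,152). A round object is at (231,207) and a square one at (272,200). I'll enlarge both views.

```bash
python3 - <<'E'
import cv2,numpy as np
a=np.load("top.npz")["image"][130:260,170:330]; b=np.load("side.npz")["image"][160:270,225:345]
f=lambda i:cv2.convertScaleAbs(cv2.resize(i,None,fx=5,fy=5,interpolation=cv2.INTER_CUBIC),alpha=1.3)
f2=f(b)
cv2.imwrite("pics/topc.png",cv2.resize(f(a),(738,600)));cv2.imwrite("pics/topc.png",cv2.resize(a,None,fx=4.5,fy=4.5,interpolation=cv2.INTER_CUBIC))
cv2.imwrite("pics/sidec.png",f2)
E
```

```text
(no output)
```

View pics/topc.png

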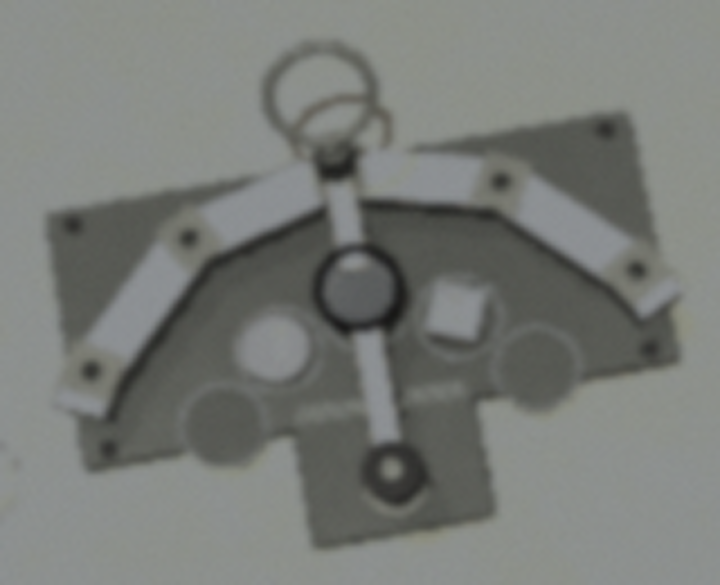

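View pics/sidec.png

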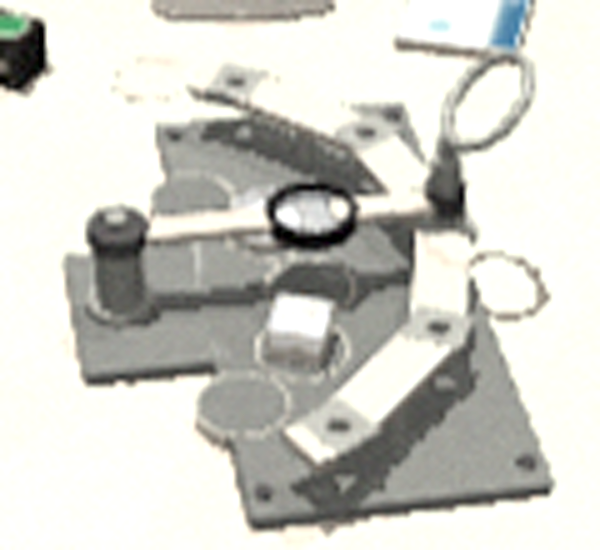

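The top crop shows the dish, which is round, at (274,347), on the stand's +y (left) side. The box is at (458,313), on the −y side. The ring is centred near (322,97) and the hub at (393,470). The index holes are at (91,371), (189,237), (500,181) and (637,271). In the side crop, the same holes are at (238,79), (367,131), (439,327) and (338,425), with the hub at (116,217) and the ring at (489,102).

```bash
cat > geo.py <<'E'
import numpy as np
from scipy.optimize import least_squares
cam={n:np.load(n+".npz") for n in("side","top")}
def proj(n,X):
    c=cam[n];f=210/np.tan(np.radians(float(c["vertical_fov"]))/2)
    p=np.atleast_2d(X)@c["R"].T+c["t"]
    return p[:,:2]/p[:,2:]*f+[float(c["cx"]),float(c["cy"])]
def full(n,uv):
    uv=np.array(uv,float)
    return (uv+.5)/(4.5 if n=="top" else 5)-.5+([170,130] if n=="top" else [225,160])
E
cat > fit.py <<'E'
from geo import *
d=np.radians
pol=lambda r,a,z:[r*np.cos(d(a)),r*np.sin(d(a)),z]
M=np.array([pol(170,a,45) for a in(60,30,-30,-60)]+[[0,0,64],[100,0,61],[189,0,116]])/1000
U={"top":[(91,371),(189,237),(500,181),(637,271),(393,468),(359,288),(322,97)],
"side":[(238,79),(367,131),(439,327),(338,425),(116,216),(312,213),(489,102)]}
def W(p,M):
    c,s=np.cos(p[2]),np.sin(p[2]);return np.c_[p[0]+c*M[:,0]-s*M[:,1],p[1]+s*M[:,0]+c*M[:,1],M[:,2]]
res=lambda p,ns=("top","side"):np.concatenate([(proj(n,W(p,M))-full(n,U[n])).ravel() for n in ns])
for ns in (("top",),("side",),("top","side")):
    r=least_squares(res,[.4,0.05,0.1],args=(ns,));print(ns,r.x.round(4));print(r.fun.reshape(-1,2).round(1).tolist())
p=r.x;print("ring",W(p,M)[-1],"yawdeg",np.degrees(p[2]))
# dish: station +30, r=100; dish seen top (rim z .025)
D=np.array([pol(100,30,25)])/1000
print("dish pred",W(p,D),proj("top",W(p,D)),full("top",(274,345)))
E
python3 fit.py
```

```text
('top',) [0.4394 0.0492 0.1996]
[[0.2, 0.0], [0.1, 0.3], [0.1, 0.2], [-0.1, -0.1], [-0.2, 0.4], [-0.0, -0.3], [-0.0, -0.5]]
('side',) [0.4395 0.0533 0.1926]
[[0.1, 0.3], [0.2, 0.2], [-0.2, -0.1], [-0.2, -0.2], [0.3, 1.1], [-0.0, -1.1], [-0.2, 0.1]]
('top', 'side') [0.4394 0.0503 0.1967]
[[-0.2, -0.2], [-0.2, 0.2], [-0.1, 0.2], [-0.5, 0.0], [-0.7, 0.4], [-0.4, -0.4], [-0.3, -0.6], [-0.2, 0.8], [0.0, 0.7], [-0.2, 0.5], [-0.0, 0.6], [0.2, 1.8], [-0.1, -0.5], [-0.2, 0.6]]
ring [0.62479439 0.08722455 0.116     ] yawdeg 11.270098694500009
dish pred [[0.51459976 0.11624841 0.025     ]] [[230.61141773 205.72703182]] [230.5        206.27777778]
```

The fit is good to about 2 mm: pivot at (0.4394, 0.0503), yaw 0.197, ring centre at (0.625, 0.087). The dish is on +y, so the swing is +0.524.

The tool stays vertical, since only turns about z are possible. My plan is to put one open finger through the ring, press its pad gently outward on the top bar, and lift with friction. I'll work out the approach rows now.

```bash
cat > plan.py <<'E'
import sys
from geo import *
from scipy.spatial.transform import Rotation as R
P=np.array([.4394,.0503]);YAW=.197
def rows(pos,rot,tgt,ydir,n):
    """rows to bring TCP to tgt with tool y (seen from above) at angle ydir"""
    y=R.from_rotvec(rot).as_matrix()[:,1];a0=np.arctan2(y[1],y[0])
    turn=-((ydir-a0+np.pi)%(2*np.pi)-np.pi)
    M=R.from_rotvec(rot);d=(np.array(tgt)-pos)/n;out=[]
    for i in range(n):
        out.append([M.inv().apply(d).round(4).tolist(),round(turn/n,4)]);M=M*R.from_rotvec([0,0,turn/n])
    return out
def polar(r,ang,z):  # world point at radius r from pivot, arm angle ang
    return [P[0]+r*np.cos(YAW+ang),P[1]+r*np.sin(YAW+ang),z]
E
python3 - <<'E'
from plan import *
from station import ctrl
o=ctrl.get_obs()
for r in rows(o["tool_pos"],o["tool_rot"],polar(.240,0,.28),YAW,20):print(r)
# where things beyond the ring lie, for guessed heights
c=cam["top"];f=210/np.tan(np.radians(float(c["vertical_fov"]))/2)
for uv,zs in(((290,117),(0,.05)),((290,47),(.05,.15,.3)),((240,90),(0,.05,.1))):
    d=c["R"].T@np.array([(uv[0]-float(c["cx"]))/f,(uv[1]-float(c["cy"]))/f,1]);C=-c["R"].T@c["t"]
    for z in zs:print(uv,z,(C+d*(z-C[2])/d[2]).round(3))
E
```

```text
[[-0.0315, -0.0182, 0.0012], np.float64(0.0562)]
[[-0.0325, -0.0164, 0.0012], np.float64(0.0562)]
[[-0.0333, -0.0146, 0.0012], np.float64(0.0562)]
[[-0.0341, -0.0127, 0.0012], np.float64(0.0562)]
[[-0.0348, -0.0107, 0.0012], np.float64(0.0562)]
[[-0.0353, -0.0087, 0.0012], np.float64(0.0562)]
[[-0.0358, -0.0067, 0.0012], np.float64(0.0562)]
[[-0.0361, -0.0047, 0.0012], np.float64(0.0562)]
[[-0.0363, -0.0027, 0.0012], np.float64(0.0562)]
[[-0.0364, -0.0006, 0.0012], np.float64(0.0562)]
[[-0.0364, 0.0014, 0.0012], np.float64(0.0562)]
[[-0.0362, 0.0034, 0.0012], np.float64(0.0562)]
[[-0.036, 0.0055, 0.0012], np.float64(0.0562)]
[[-0.0356, 0.0075, 0.0012], np.float64(0.0562)]
[[-0.0351, 0.0095, 0.0012], np.float64(0.0562)]
[[-0.0345, 0.0114, 0.0012], np.float64(0.0562)]
[[-0.0338, 0.0134, 0.0012], np.float64(0.0562)]
[[-0.033, 0.0152, 0.0012], np.float64(0.0562)]
[[-0.0321, 0.0171, 0.0012], np.float64(0.0562)]
[[-0.0311, 0.0189, 0.0012], np.float64(0.0562)]
(290, 117) 0 [ 0.756 -0.027  0.   ]
(290, 117) 0.05 [ 0.736 -0.026  0.05 ]
(290, 47) 0.05 [ 0.925 -0.024  0.05 ]
(290, 47) 0.15 [ 0.868 -0.023  0.15 ]
(290, 47) 0.3 [ 0.782 -0.022  0.3  ]
(240, 90) 0 [0.829 0.105 0.   ]
(240, 90) 0.05 [0.806 0.1   0.05 ]
(240, 90) 0.1 [0.782 0.095 0.1  ]
```

>>> {"api": "drive_tool", "payload": {"rows": [[[-0.0315,-0.018,0.001],0.056],[[-0.0325,-0.0165,0.001],0.056],[[-0.0335,-0.0145,0.001],0.056],[[-0.034,-0.0125,0.001],0.056],[[-0.035,-0.0105,0.001],0.056],[[-0.0355,-0.0085,0.001],0.056],[[-0.036,-0.0065,0.001],0.056],[[-0.036,-0.0045,0.001],0.056],[[-0.0365,-0.0025,0.001],0.056],[[-0.0365,-0.0005,0.001],0.056]], "jaw": 0}}

```text
t: 1.1
tool_pos: [0.417, 0.3515, 0.2933]
tool_rot: [-1.239, -2.886, 0.001]
contact_force: [-0.2, 0.3, 0.1]
opening: 0.0852
grip_force: 0.0
```

>>> {"api": "drive_tool", "payload": {"rows": [[[-0.0365,0.0015,0.001],0.056],[[-0.036,0.0035,0.001],0.056],[[-0.036,0.0055,0.001],0.056],[[-0.0355,0.0075,0.001],0.056],[[-0.035,0.0095,0.001],0.056],[[-0.0345,0.0115,0.001],0.056],[[-0.034,0.0135,0.001],0.056],[[-0.033,0.015,0.001],0.056],[[-0.032,0.017,0.001],0.056],[[0,0,0],0]]}}

```text
t: 2.1
tool_pos: [0.6533, 0.1222, 0.2837]
tool_rot: [1.923, 2.484, -0.002]
contact_force: [-1.0, 0.5, 0.4]
opening: 0.0854
grip_force: 0.0
```

```bash
python3 - <<'E'
from plan import *
from station import ctrl
o=ctrl.get_obs();print(o["tool_pos"],o["tool_rot"],o["q"],o["contact_force"],o["opening"])
for n,z in((1,.28),(1,.215)):
  print(polar(.240,0,z),rows(o["tool_pos"],o["tool_rot"],polar(.240,0,z),YAW,n))
E
```

```text
[0.65334146 0.1221912  0.28369606] [ 1.92311027e+00  2.48397969e+00 -2.18908630e-03] [ 7.33825300e-02  1.57299708e-01  1.53436449e+00 -1.16098657e-03
  1.45073103e+00 -1.79647493e-01] [-0.95066113  0.52906544  0.35462815] 0.08541863009603716
[np.float64(0.6747579619143974), np.float64(0.09727477795052408), 0.28] [[[-0.0295, 0.0145, 0.0037], np.float64(0.0562)]]
[np.float64(0.6747579619143974), np.float64(0.09727477795052408), 0.215] [[[-0.0294, 0.0146, 0.0687], np.float64(0.0562)]]
```

>>> {"api": "drive_tool", "payload": {"rows": [[[-0.0295,0.0145,0.004],0.056],[[0,0,0.025],0],[[0,0,0.025],0],[[0,0,0.015],0],[[0,0,0],0],[[0,0,0],0]]}}

```text
t: 2.7
tool_pos: [0.6728, 0.1011, 0.2162]
tool_rot: [-1.985, -2.435, -0.0]
contact_force: [-0.7, 0.4, -0.1]
opening: 0.0854
grip_force: 0.0
```

```bash
python3 - <<'E'
from plan import *
from station import ctrl,vision
import cv2
o=ctrl.get_obs();print(o["tool_pos"],o["tool_rot"],o["contact_force"])
print(rows(o["tool_pos"],o["tool_rot"],polar(.240,0,.21),YAW,1))
i=vision.get_image("side")["image"][110:250,250:400]
j=vision.get_image("top")["image"][80:220,190:310]
cv2.imwrite("pics/s2.png",cv2.resize(np.hstack([i,j]),None,fx=2.9,fy=2.9,interpolation=cv2.INTER_CUBIC))
pt=np.array([o["tool_pos"]]);M=R.from_rotvec(o["tool_rot"]).as_matrix()
tip=pt+M[:,1]*-.0425+M[:,2]*.066
for p in(tip,pt+M[:,1]*.0425+M[:,2]*.066): print(p,(proj("side",p)-[250,110])*2.9)
E
```

```text
[0.67284447 0.1010956  0.21617232] [-1.98521472e+00 -2.43470738e+00 -3.02718597e-06] [-0.74680101  0.3874522  -0.10247877]
[[[-0.0041, 0.0011, 0.0062], np.float64(0.0057)]]
[[0.63120872 0.09254477 0.15017537]] [[219.11741418 167.83906356]]
[[0.71446853 0.10965628 0.15016928]] [[315.05995594 158.77837429]]
```

View pics/s2.png

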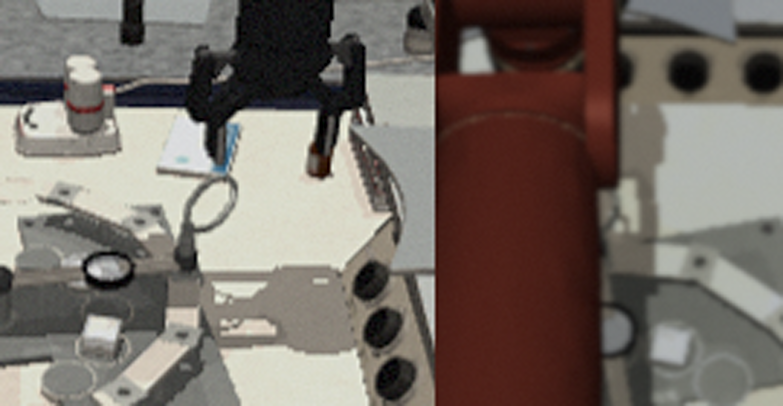

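The left finger's tip is at about (216,168), as predicted for a tip about 66 mm ahead of the TCP. It stands just above the ring, which is centred near (212,205). I'll correct sideways and go down into the ring.

>>> {"api": "drive_tool", "payload": {"rows": [[[-0.004,0,0.0],0.006],[[0,0,0],0],[[0,0,0.01],0],[[0,0,0.01],0],[[0,0,0.01],0],[[0,0,0.008],0],[[0,0,0],0],[[0,0,0],0]]}}

```text
t: 3.6
tool_pos: [0.6736, 0.0967, 0.1773]
tool_rot: [-1.993, -2.428, 0.001]
contact_force: [0.2, 0.3, 0.2]
opening: 0.0851
grip_force: 0.0
```

```bash
cat > look.py <<'E'
import sys,cv2
from plan import *
from station import ctrl,vision
o=ctrl.get_obs();print(o["tool_pos"],o["tool_rot"],o["contact_force"])
q=o["tool_pos"][:2]-P;print("r",np.hypot(*q),"arm ang",np.arctan2(q[1],q[0])-YAW)
d=vision.get_image("side")["image"];cv2.imwrite("pics/"+sys.argv[1],cv2.resize(d[145:245,250:370],None,fx=6,fy=6,interpolation=cv2.INTER_CUBIC))
E
python3 look.py s3.png
```

```text
[0.67363993 0.09673557 0.17732334] [-1.99290921e+00 -2.42768314e+00  9.28314965e-04] [0.2471989  0.33702143 0.15834177]
r 0.23879825334274213 arm ang -0.0012979385833699897
```

View pics/s3.png

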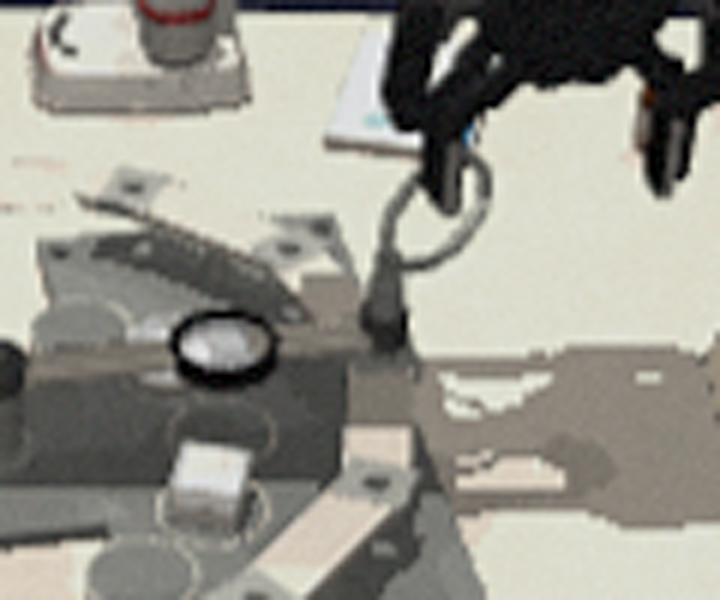

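The finger is inside the ring: its tip is at (445,210), and the ring spans columns 385–490. I'll push outward in small steps until it touches.

>>> {"api": "drive_tool", "payload": {"rows": [[[0,0.002,0],0],[[0,0.002,0],0],[[0,0.001,0],0],[[0,0.001,0],0],[[0,0,0],0]]}}

```text
t: 4.15
tool_pos: [0.6799, 0.0979, 0.178]
tool_rot: [1.993, 2.428, 0.0]
contact_force: [-0.5, 0.8, 0.4]
opening: 0.0852
grip_force: 0.0
```

>>> {"api": "drive_tool", "payload": {"rows": [[[0,0.001,0],0],[[0,0.001,0],0],[[0,0,0],0]]}}

```text
t: 4.45
tool_pos: [0.6811, 0.0982, 0.1776]
tool_rot: [-1.993, -2.427, 0.002]
contact_force: [-2.7, -0.6, 1.1]
opening: 0.0853
grip_force: 1.4
```

>>> {"api": "drive_tool", "payload": {"rows": [[[0,0.001,0],0],[[0,0,0],0]]}}

```text
t: 4.65
tool_pos: [0.6816, 0.0983, 0.1774]
tool_rot: [-1.992, -2.426, 0.005]
contact_force: [-6.5, -1.1, 2.0]
opening: 0.0855
grip_force: 2.7
```

>>> {"api": "drive_tool", "payload": {"rows": [[[0,0.001,0],0],[[0,0,0],0]]}}

```text
t: 4.85
tool_pos: [0.6819, 0.0984, 0.1772]
tool_rot: [-1.991, -2.425, 0.007]
contact_force: [-9.5, -1.9, 2.8]
opening: 0.0854
grip_force: 3.9
```

>>> {"api": "drive_tool", "payload": {"rows": [[[0,0.001,0],0],[[0,0,-0.001],0],[[0,0,-0.001],0],[[0,0,-0.001],0],[[0,0,0],0]]}}

```text
t: 5.35
tool_pos: [0.6819, 0.0986, 0.1778]
tool_rot: [-1.99, -2.423, 0.009]
contact_force: [-6.7, -1.4, -2.5]
opening: 0.0855
grip_force: 3.6
```

>>> {"api": "drive_tool", "payload": {"rows": [[[0,0.001,-0.001],0],[[0,0,-0.001],0],[[0,0,-0.001],0],[[0,0,0],0]]}}

```text
t: 5.75
tool_pos: [0.6822, 0.0987, 0.1801]
tool_rot: [-1.988, -2.422, 0.012]
contact_force: [-9.4, -1.7, -4.1]
opening: 0.0851
grip_force: 4.5
```

>>> {"api": "drive_tool", "payload": {"rows": [[[0,0.0005,-0.001],0],[[0,0,-0.0015],0],[[0,0,-0.0015],0],[[0,0,0],0]]}}

```text
t: 6.15
tool_pos: [0.6823, 0.0988, 0.1837]
tool_rot: [-1.988, -2.421, 0.014]
contact_force: [-10.9, -1.9, -5.0]
opening: 0.0854
grip_force: 5.0
```

>>> {"api": "drive_tool", "payload": {"rows": [[[0,0.0005,-0.0015],0],[[0,0,-0.0015],0],[[0,0,-0.0015],0],[[0,0,0],0]]}}

```text
t: 6.55
tool_pos: [0.6824, 0.0989, 0.1878]
tool_rot: [-1.987, -2.42, 0.015]
contact_force: [-11.3, -2.1, -6.0]
opening: 0.0854
grip_force: 5.5
```

```bash
python3 look.py s4.png
```

```text
[0.6824384  0.09885228 0.18777347] [-1.98720948 -2.42043173  0.01519876] [-11.30578755  -2.13922687  -6.00275332]
r 0.24784064942549783 arm ang 0.00017638544015702307
```

View pics/s4.png

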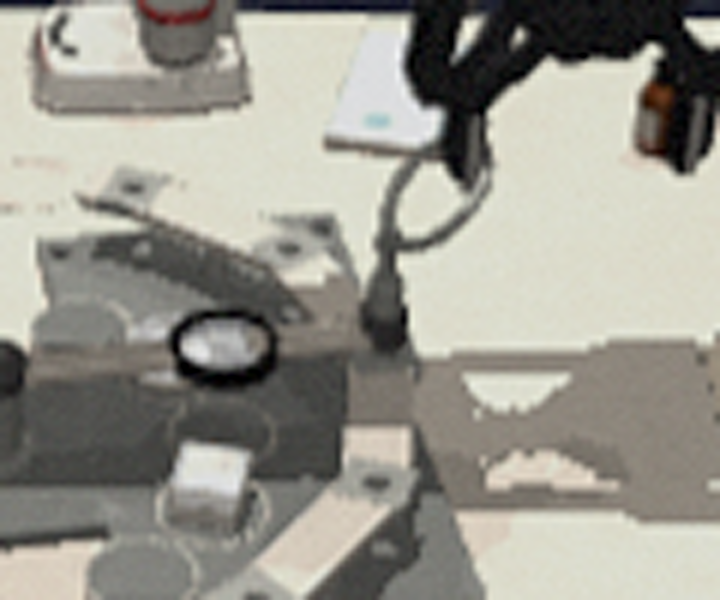

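The pin is rising with the finger: the ring's lower edge went from row 268 to 248, about 9–10 mm, with no slip. I'll go a bit higher and then start the swing.

>>> {"api": "drive_tool", "payload": {"rows": [[[0,0.0005,-0.0015],0],[[0,0,-0.0015],0],[[0,0,0],0],[[0,0,0],0]]}}

```text
t: 7.0
tool_pos: [0.6826, 0.0989, 0.1902]
tool_rot: [-1.987, -2.42, 0.017]
contact_force: [-12.6, -2.1, -6.1]
opening: 0.0852
grip_force: 5.9
```

```bash
python3 - <<'E'
from plan import *
from station import ctrl
o=ctrl.get_obs();p=o["tool_pos"];q=p[:2]-P;r=np.hypot(*q);a=np.arctan2(q[1],q[0])-YAW
print(r,a,p,o["contact_force"],o["tool_rot"])
y=R.from_rotvec(o["tool_rot"]).as_matrix()[:,1];print(np.arctan2(y[1],y[0])-YAW)
# tool frame: x is to the arm's +angle side or -?
x=R.from_rotvec(o["tool_rot"]).as_matrix()[:,0];print("x ang",np.degrees(np.arctan2(x[1],x[0])))
E
```

```text
0.24798086922507706 0.00027456644522616536 [0.68257113 0.09890363 0.19022378] [-12.58521953  -2.1099025   -6.06493338] [-1.98663129 -2.41970963  0.01660965]
-0.001046767221312389
x ang 101.22591373799293
```

Lift is about 12 mm. Now the swing: the tool's +x points along +angle, so I'll do arc rows of 0.02 rad.

>>> {"api": "drive_tool", "payload": {"rows": [[[0.0025,0,0],-0.01],[[0.005,-5e-05,0],-0.02],[[0.005,-5e-05,0],-0.02],[[0.005,-5e-05,0],-0.02],[[0.005,-5e-05,0],-0.02],[[0.0025,0,0],-0.01],[[0,0,0],0]]}}

```text
t: 7.7
tool_pos: [0.6764, 0.1232, 0.1901]
tool_rot: [-1.862, -2.516, 0.017]
contact_force: [-12.3, -3.2, -4.8]
opening: 0.0855
grip_force: 6.0
```

```bash
cat > st.py <<'E'
from plan import *
from station import ctrl
o=ctrl.get_obs();p=o["tool_pos"];q=p[:2]-P;r=np.hypot(*q);a=np.arctan2(q[1],q[0])-YAW
M=R.from_rotvec(o["tool_rot"]);y=M.as_matrix()[:,1]
print("r",r.round(4),"ang",a.round(4),"yang",(np.arctan2(y[1],y[0])-YAW).round(4),"z",p[2].round(4),"F tool",M.inv().apply(o["contact_force"]).round(1),"t",o["t"])
E
python3 st.py
```

```text
r 0.2479 ang 0.1015 yang 0.0995 z 0.1901 F tool [  0.5 -12.7   4.9] t 7.7
```

>>> {"api": "drive_tool", "payload": {"rows": [[[0.005,-5e-05,0],-0.02],[[0.005,-5e-05,0],-0.02],[[0.005,-5e-05,0],-0.02],[[0.005,-5e-05,0],-0.02],[[0.005,-5e-05,0],-0.02],[[0.005,-5e-05,0],-0.02],[[0.005,-5e-05,0],-0.02],[[0.005,-5e-05,0],-0.02],[[0.005,-5e-05,0],-0.02],[[0,0,0],0]]}}

```text
t: 8.7
tool_pos: [0.6595, 0.1643, 0.1901]
tool_rot: [-1.629, -2.674, 0.017]
contact_force: [-11.9, -5.0, -5.3]
opening: 0.0853
grip_force: 6.0
```

```bash
python3 st.py
```

```text
r 0.2479 ang 0.2809 yang 0.2796 z 0.1901 F tool [  0.9 -12.8   5.5] t 8.7
```

>>> {"api": "drive_tool", "payload": {"rows": [[[0.005,-5e-05,0],-0.02],[[0.005,-5e-05,0],-0.02],[[0.005,-5e-05,0],-0.02],[[0.005,-5e-05,0],-0.02],[[0.005,-5e-05,0],-0.02],[[0.005,-5e-05,0],-0.02],[[0.005,-5e-05,0],-0.02],[[0.005,-5e-05,0],-0.02],[[0.005,-5e-05,0],-0.02],[[0.005,-5e-05,0],-0.02]]}}

```text
t: 9.7
tool_pos: [0.6329, 0.205, 0.1905]
tool_rot: [-1.355, -2.824, 0.017]
contact_force: [-9.9, -8.5, -5.0]
opening: 0.0853
grip_force: 6.0
```

>>> {"api": "drive_tool", "payload": {"rows": [[[0.005,-5e-05,0],-0.02],[[0.005,-5e-05,0],-0.02],[[0,0,0],0],[[0,0,0],0]]}}

```text
t: 10.1
tool_pos: [0.6265, 0.2127, 0.1905]
tool_rot: [-1.299, -2.85, 0.017]
contact_force: [-10.6, -8.0, -5.7]
opening: 0.0854
grip_force: 6.0
```

```bash
python3 st.py; python3 look.py s5.png
```

```text
r 0.2477 ang 0.5179 yang 0.5187 z 0.1905 F tool [  0.8 -13.2   5.9] t 10.1
[0.62649258 0.21269913 0.19046032] [-1.29863265 -2.8498853   0.01702187] [-10.56204253  -8.03019507  -5.73635315]
r 0.24774404717716694 arm ang 0.5178600517011245
```

View pics/s5.png

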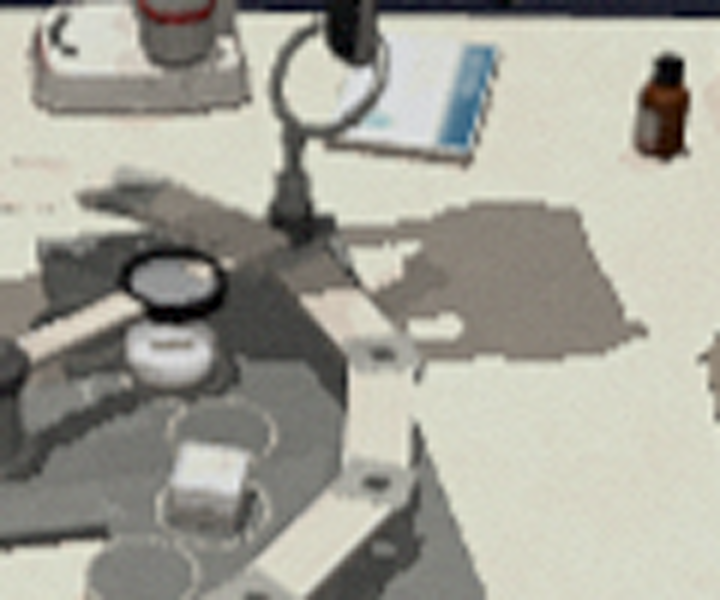

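The arm is swung and still lifted, with the lens over the dish. I'll nudge the last 5 mrad and lower.

>>> {"api": "drive_tool", "payload": {"rows": [[[0.0013,0,0],-0.005],[[0,0,0.002],0],[[0,0,0.002],0],[[0,0,0.002],0],[[0,0,0.002],0],[[0,0,0.002],0],[[0,0,0.002],0],[[0,0,0],0]]}}

```text
t: 10.95
tool_pos: [0.6258, 0.2135, 0.1786]
tool_rot: [-1.292, -2.853, 0.017]
contact_force: [-10.8, -8.1, -3.9]
opening: 0.0855
grip_force: 6.1
```

```bash
python3 st.py
```

```text
r 0.2477 ang 0.5221 yang 0.5235 z 0.1786 F tool [  1.1 -13.4   4. ] t 10.95
```

The spring load still fell smoothly after 12 mm of lowering, so the pin has entered the hole. I'll lower a touch more and then back the pad off.

>>> {"api": "drive_tool", "payload": {"rows": [[[0,0,0.001],0],[[0,0,0.001],0],[[0,-0.002,0],0],[[0,-0.003,0],0],[[0,-0.003,0],0],[[0,-0.003,0],0],[[0,0,0],0]]}}

```text
t: 11.65
tool_pos: [0.6218, 0.2085, 0.1823]
tool_rot: [1.294, 2.861, 0.002]
contact_force: [-0.1, -0.5, -0.4]
opening: 0.0854
grip_force: 0.0
```

```bash
python3 st.py
```

```text
r 0.2414 ang 0.5177 yang 0.524 z 0.1823 F tool [-0.3 -0.4  0.4] t 11.65
```

>>> {"api": "drive_tool", "payload": {"rows": [[[0.001,-0.003,0],0],[[0,0,0],0],[[0,0,-0.01],0],[[0,0,-0.01],0],[[0,0,-0.02],0],[[0,0,-0.03],0],[[0,0,-0.04],0],[[0,0,0],0]]}}

```text
t: 12.45
tool_pos: [0.6212, 0.208, 0.301]
tool_rot: [1.29, 2.852, 0.013]
contact_force: [0.5, 0.7, 1.7]
opening: 0.0855
grip_force: 0.0
```

```bash
python3 st.py; python3 look.py s6.png
```

```text
r 0.2407 ang 0.5173 yang 0.5242 z 0.301 F tool [ 0.2  0.8 -1.6] t 12.45
[0.62123878 0.20795527 0.30097917] [1.29012204 2.85185115 0.01331095] [0.46321398 0.65137137 1.65035864]
r 0.24066684103687522 arm ang 0.5172843053425555
```

View pics/s6.png

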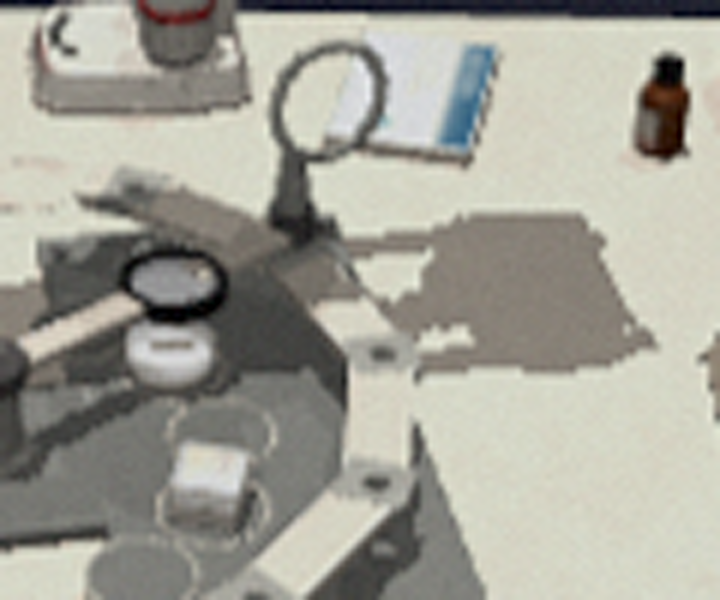

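The ring has dropped by about 23 crop px (about 12 mm), so the pin looks home. I'll check its centre, (329,101), against the prediction before handing in.

```bash
python3 - <<'E'
from plan import *
for z in(.116,.1185,.125):
    print(z,(proj("side",np.array([polar(.189,.524,z)]))-[250,145]+.5)*6-.5)
print("home, start angle",(proj("side",np.array([polar(.189,0,.116)]))-[250,145]+.5)*6-.5, "seen in first picture:",(full("side",(489,102))-[250,145]+.5)*6-.5)
E
```

```text
0.116 [[327.27140841 103.92467721]]
0.1185 [[327.49574938  99.08400271]]
0.125 [[328.08176687  86.43932207]]
home, start angle [[435.38321867 215.80259424]] seen in first picture: [436.9 212.5]
```

The ring sits 2.9 px above prediction, against 3.3 px at the start with the pin home, so the pin is fully home.

```bash
python3 -c "
from station import ctrl
print(ctrl.finish_job())"
```

```text
the job is handed in; nothing more can be done
None
```

The job is handed in, with no verdict returned: by camera and force readings, the pin was lifted about 12 mm, the arm swung one hole (+30°) to the dish side, and the pin dropped home with the lens over the dish and the robot clear; with the tool fixed vertical, I lifted by pressing a pad outward inside the ring (about 13 N), not by hooking under it.

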